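# Dial open the sample lock box

## Task

Open the blue lock box that holds the stone samples: with its lid kept shut, turn the dial clockwise until its white pointer is on the yellow mark, then anticlockwise to the blue mark, then clockwise to the green mark, pausing about a second on each and never running clearly past the yellow or the blue mark, or the code is spoiled. Then slide the grey lid fully open by its black rib, leaving the dial on the green mark and the other things on the bench where they are.

Things in the scene. Friction and masses are not known exactly. Their poses are not given: they have to be found in the camera images.
- lockbox: Blue steel lock box fixed to the bench, 150 (x) x 300 (y) x 87 mm high; origin at the centre of its underside. Its +y half is covered by a fixed aluminium face plate (top at 87 mm) that carries the dial; its -y half is closed by the sliding grey lid, between two dark rails whose tops are at 91 mm. Its place and yaw vary from start to start.
- dial (a joint): Dial angle in rad, clockwise from above positive; 0 when the white pointer points along the box's +x. The marks stand at +0.80 (yellow), -0.70 (blue) and +0.25 (green). It starts somewhere between the blue and the green mark. It turns freely on past the marks (no stops or clicks there), against an even friction of about 0.08 N m, and stays where it is left.
- dial_knob (a point): Grip point on the dial's axis, 26 mm above the face plate and 12 mm below the knob's top: a round upright dark steel fluted knob 42 mm in diameter and 30 mm tall. It stands on a flat black disc 90 mm in diameter (top 8 mm above the face plate, 18 mm below this point) that turns with it. The axes turn with the dial: x points along the pointer.
- dial_pointer (a point): Outer end of the dial's white pointer line, on the rim of the black disc, 45 mm from the axis. A second white line on the knob's top lies in the same direction.
- mark_yellow (a point): Yellow dot, 11 mm in diameter, on the face plate 59 mm from the dial's axis.
- mark_blue (a point): Blue dot, same size and distance from the axis.
- mark_green (a point): Green dot, same size and distance from the axis: the last mark, at which the lid is free.
- lid (a joint): How far the lid has slid open, in m: 0 shut, 0.115 fully open against its stop. It slides along the box's -y, away from the dial, against about 2 N of friction plus 8 N per m/s, and stays where it is left. A pin inside holds it shut (2 mm of play) unless the dial is within about 0.17 rad of the green mark; while the pin passes, it keeps the dial there.
- lid_grip (a point): Grip point on the lid: the middle of its black rib, 8 mm below the rib's top. The rib is 14 mm thick along the box's y, 64 mm long along the box's x, and stands 25 mm above the surrounding black foot plate (3 mm thick, on the lid). The point's axes are those of the box and it moves with the lid; shut, it lies 149 mm from the dial's axis along the box's -y.
- battery: Bystander: loose dark grey tool battery, 66 x 128 x 70 mm, origin under its centre.
- tin: Bystander: loose round cream and red tin, 75 mm in diameter, 88 mm high, origin under its centre.
- tape_roll: Bystander: loose roll of masking tape lying flat, 100 mm in diameter, 25 mm high, origin under its centre.
- offcut: Bystander: loose pale stone block, 55 x 85 x 42 mm, origin under its centre.

How it is judged:
On the way, in this order (a step that is already met when the one before it is completed fails the run):
1. Dial clockwise to the yellow mark, lid shut (value of joint dial between 0.66 and 0.94 rad and value of joint lid below 0.01 m), for 0.3 s.
2. Then anticlockwise to the blue mark, lid shut (value of joint dial between -0.84 and -0.56 rad and value of joint lid below 0.01 m), for 0.3 s.
3. Then clockwise to the green mark, lid shut (value of joint dial between 0.11 and 0.39 rad and value of joint lid below 0.01 m), for 0.3 s.
At the end, for the whole second after the job is handed in: The lid is slid open by more than 105 of its 115 mm, the dial stands within 0.25 rad of the green mark, and both are at rest. On the way the dial rested at least 0.3 s within 0.14 rad of the yellow, the blue and the green mark in that order, with the lid shut (within 10 mm) (value of joint lid above 0.105 m and value of joint dial between 0 and 0.5 rad and velocity of joint lid between -0.01 and 0.01 m/s and velocity of joint dial between -0.05 and 0.05 rad/s); the robot touches nothing.
It fails at once if the dial runs more than 0.25 rad past the yellow mark (value of joint dial above 1.05 rad).
It fails at once if the dial runs more than 0.25 rad past the blue mark (value of joint dial below -0.95 rad).
It fails at once if the battery, tin, tape roll or stone offcut is moved by more than 20 mm (distance of any of battery, tin, tape_roll, offcut from where it was at the start of the episode above 0.02 m).
It also fails if it takes over 58 s, if anything falls off the work surface, if the arm or the gripper's body presses on something with over 40 N, if the wrist force passes 120 N, or if a joint passes its speed limit or range.

## Robot

A 6-joint arm with a two-finger parallel gripper is mounted at the origin on the work surface; the furniture and walls round the work are solid. World frame = base frame: x ahead of the robot, y to its left, z up, the work surface at z = 0. Lengths are in m, angles in rad, forces in N, time in s.
With the tool pointing down it reaches from about 0.375 to 0.975 m from the base axis. Payload 3.8 kg.
Tool frame: the origin (TCP) lies midway between the tips of the shut fingers; the grasp point (between the pads) lies 19 mm behind it; z points along the fingers, y is the line along which they close (so a half turn about z gives the same grasp; the last joint's range is limited). The gripper opens to 85 mm and grips with 20 to 120 N. Pads are 22 mm wide; open, the fingers measure 114 mm over their backs; the gripper's body (76 mm by 85 mm) begins 54 mm behind the grasp point. The pads swing forward as they close: fully open they stand 13 mm farther back than shut.
Start: joints at [-1.379, 0.264, 1.604, -0, 1.274, -0.037], TCP at [0.153, -0.657, 0.199] pointing down, gripper open.
Joint ranges: [-2.63, 2.63], [-0.94, 2.18], [0.31, 2.57], [-1.31, 4.45], [0, 2.66], [-2.55, 2.55]. Speed limits (rad/s): [2.57, 2.57, 3.14, 3.14, 3.14, 3.14].

## Interface

Orientations are given as a rotation vector (axis times angle).
In Python, from bench import ctrl gives the robot as it stands.
- The arm moves only by the tool play_rows, never from a script. Its argument "moves" is a list that holds one entry, the list of rows, each a list of 7 numbers: the opening, from -1 (shut) to 1 (fully open), then the shift along the world's x, y, z in mm, then the turn, a rotation vector about the world's x, y, z in degrees. A call has 1 to 8 rows; each row shifts and turns the commanded pose from where the row before left it; what a row does not reach is not made up. A row lasts 1/8 s, in which the tool goes at most 62.5 mm and 10.7 degrees, less where a joint would pass 70% of its speed; a pose out of reach is approached as far as the arm can. A call with a gripper value outside its range is refused whole. The fingers move at their own pace and stop on an object; "newtons" is the grip in N (left out, the last holds). Time passes only in rows, so rows that do not move let the fingers close. It gives the time, the measured TCP pose, the force, the opening and the grip force at its end, in the units of the state.
- ctrl.get_obs(): the state, without advancing time (a new reading comes with each control period).
- ctrl.snapshot(name): name is "side" or "top"; returns (picture, depth): 384x512x3 uint8, red, green, blue; 384x512 float32, m along the optical axis (not along the pixel's ray), 0 where there is no reading.
- ctrl.camera_info(name): a dict with "camera_matrix" (3x3 intrinsics, pixels), "origin" and "attitude" of the camera in the world. Camera axes: x right, y up, looking along -z (the intrinsics and any distortion apply to the point x, -y, -z); pixel columns grow to the right and rows downward; lengths in m; the calibration is good to about 2 mm. A picture is of the moment at which its call begins. camera_info takes no time and is no camera call.
- ctrl.finish_job(): hands the job in; it is judged then, once.
The state is a dict: "t": time; "joint_positions": joint angles; "joint_velocities": joint speeds; "joint_efforts": joint torques, N m; "ee_pos": TCP position; "eef_rot": TCP orientation; "force": force on the tool from outside, world axes, zero at the start; "ft_torque": the same for the moment, N m; "finger_gap": opening from 0.0 (shut) to 1.0 (fully open); "gripper_force": force on a finger pad.
Only numpy, scipy, OpenCV 4.12 (cv2) and the standard library are available. Lean on these libraries where they do the work, as an engineer would, in place of code of your own. Each camera call takes 0.05 s, during which the arm holds its last target. There are 200 camera calls.

## Working session

There is one attempt and no reset: what is moved stays moved. The work goes in short steps, Python scripts to look and compute and a tool call to move; the robot and the scene stay as the last step left them, time stands still between calls to the robot, and variables do not carry over. Pictures are saved under pics/ and viewed, at most 11 in all, crops included, and the job is handed in when it is done.

Besides the shell and the picture viewer there is one more tool, called after "Emit:" as a command line: name --argument value ..., lists and objects as JSON in quotes. play_rows: Moves the arm, as the interface text tells. Its arguments: {"type":"object","properties":{"moves":{"type":"array","items":{"type":"array","items":{"type":"array","items":{"type":"number"}}}},"newtons":{"type":"number"}},"required":["moves"]}

```bash
mkdir -p pics; cat > h.py <<'E'
import numpy as np, cv2
from scipy.spatial.transform import Rotation as R
from bench import ctrl
def save(name,fn):
    p,d=ctrl.snapshot(name); cv2.imwrite(f'pics/{fn}.png',p[:,:,::-1]); np.save(f'pics/{fn}.npy',d); return p,d
def att(name):
    i=ctrl.camera_info(name); a=np.array(i['attitude'],float)
    M=a if a.shape==(3,3) else (R.from_rotvec(a).as_matrix() if a.size==3 else R.from_quat(a).as_matrix())
    return np.array(i['camera_matrix']),np.array(i['origin']),M
def p3(name,u,v,d=None,z=None):
    K,o,M=att(name); r=M@np.array([(u-K[0,2])/K[0,0],-(v-K[1,2])/K[1,1],-1])
    return o+r*(d if z is None else (z-o[2])/r[2])
E
python3 - <<'E'
from h import *
for n in ('top','side'):
    print(ctrl.camera_info(n)); save(n,n+'0')
    
print(ctrl.get_obs())
a=np.vstack([cv2.imread('pics/top0.png')]); b=cv2.imread('pics/side0.png')
cv2.imwrite('pics/both.png',cv2.resize(np.vstack([a,b]),None,fx=.78,fy=.78))
cv2.imwrite('pics/t.png',cv2.resize(a,(800,600),interpolation=cv2.INTER_CUBIC))
E
```

```text
{'camera_matrix': array([[369.20650594,   0.        , 254.68701466],
       [  0.        , 369.20650594, 191.75030022],
       [  0.        ,   0.        ,   1.        ]]), 'origin': array([ 0.38994114, -0.04299345,  1.13645651]), 'attitude': array([ 0.11867912, -0.08764982, -1.5467118 ])}
{'camera_matrix': array([[399.24734463,   0.        , 260.57454796],
       [  0.        , 399.24734463, 196.52317986],
       [  0.        ,   0.        ,   1.        ]]), 'origin': array([ 0.60759132, -1.01317139,  0.61691742]), 'attitude': array([1.07814953, 0.05394958, 0.06915766])}
{'t': 0.1, 'joint_positions': array([-1.37892276e+00,  2.64704086e-01,  1.60521553e+00,  8.06423951e-06,
        1.27368850e+00, -3.69068687e-02]), 'joint_velocities': array([-0.00100844, -0.00083863, -0.00244767,  0.00296338,  0.00160756,
       -0.00086419]), 'joint_efforts': array([ 9.56102740e-04, -5.16706574e+01, -3.68589413e+01, -2.12366035e-05,
        6.30435461e-03,  1.86400757e-05]), 'ee_pos': array([ 0.15294426, -0.65671546,  0.1973807 ]), 'eef_rot': array([-3.11906454e+00, -3.58351126e-01,  2.32836360e-04]), 'force': array([0.01740995, 0.04875617, 0.15575603]), 'ft_torque': array([-0.01740746,  0.03109745,  0.0097688 ]), 'gripper_force': 0.0, 'finger_gap': 1.0001936893782106}
```

View pics/t.png

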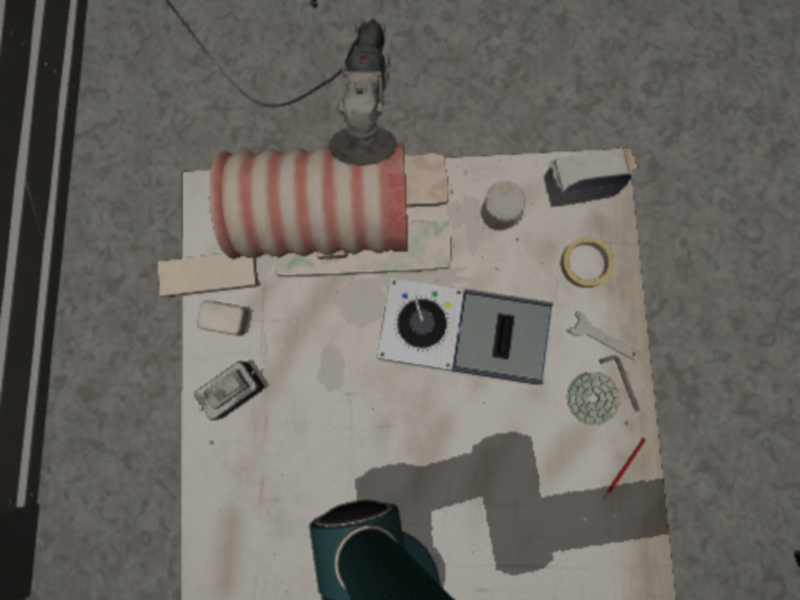

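View pics/side0.png

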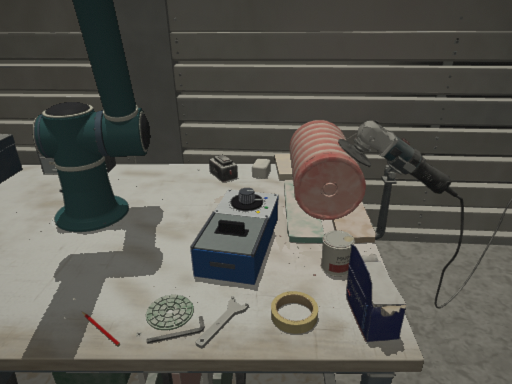

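The top view shows the dial near (422,323) and the rib near (504,336), both in 800x600 pixels. Blue, green and yellow dots sit at about (405,296), (435,294) and (447,305), and the pointer lies between blue and green. I'll enlarge this area.

```bash
python3 - <<'E'
from h import *
a=cv2.imread('pics/top0.png')[172:250,238:358]
cv2.imwrite('pics/c1.png',cv2.resize(a,None,fx=6,fy=6,interpolation=cv2.INTER_CUBIC))
d=np.load('pics/top0.npy')
for n,(u,v) in dict(knobtop=(270,206),disc=(270,222),plate=(255,190),ribtop=(323,215),lid=(340,215)).items(): print(n,p3('top',u,v,d[v,u]).round(4))
E
```

```text
knobtop [ 0.4851 -0.0643  0.1258]
disc [ 0.4428 -0.0658  0.0944]
plate [ 0.534  -0.0213  0.0858]
ribtop [ 0.4641 -0.2108  0.117 ]
lid [ 0.4669 -0.2625  0.0929]
```

View pics/c1.png

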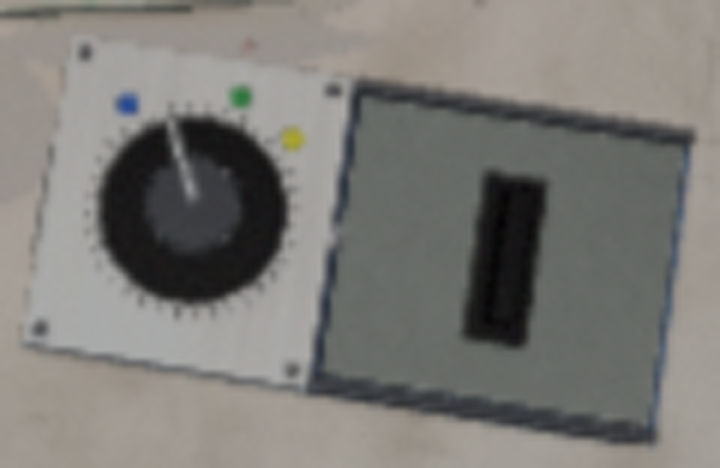

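The crop shows the disc centred at (193,209) and the pointer tip at (169,119). The dots are blue (127,104), green (241,97) and yellow (292,139), the face-plate screws are at the corners, and the rib is centred at about (505,262).

```bash
python3 - <<'E'
from h import *
from scipy.optimize import least_squares
f=lambda u,v,z:p3('top',238+(u+.5)/6-.5,172+(v+.5)/6-.5,z=z)[:2]
b,g,y=[f(*q,.087) for q in((127,104),(241,97),(292,139))]
c=f(193,209,.095); pt=f(169,119,.095)
S=[f(*q,.087) for q in((85,52),(333,90),(41,328),(292,369))]
rib=f(505,260,.09); 
print('dots',b,g,y,'disc',c,'ptr',pt,'rib foot',rib)
print('screw mid',np.mean(S,0),'yaw',[np.degrees(np.arctan2(*(v[::-1]))) for v in(S[0]-S[2],S[1]-S[3])],[np.degrees(np.arctan2(*(v[::-1])))-90 for v in(S[0]-S[1],S[2]-S[3])])
r=least_squares(lambda p:np.concatenate([p[:2]+.059*np.array([np.cos(p[2]-a),np.sin(p[2]-a)])-m for a,m in((-.7,b),(.25,g),(.8,y))]),[*c,0])
print('fit axis',r.x,np.degrees(r.x[2]),r.fun.round(4))
for ctr in (c,r.x[:2]): print('dial',r.x[2]-np.arctan2(*(pt-ctr)[::-1]), np.linalg.norm(pt-ctr))
w=rib-c;print('rib dir',np.linalg.norm(w),np.degrees(np.arctan2(w[1],w[0]))+90)
E
```

```text
dots [ 0.53724264 -0.03204897] [ 0.54172379 -0.08646907] [ 0.52198884 -0.11104766] disc [ 0.48676848 -0.0643112 ] ptr [ 0.52934248 -0.05219454] rib foot [ 0.46622717 -0.21170122]
screw mid [ 0.48765689 -0.06192958] yaw [np.float64(-7.585675936889801), np.float64(-7.721075059471786)] [np.float64(-7.680637719441393), np.float64(-7.966063252700835)]
fit axis [ 0.4872309  -0.06349902 -0.14238013] -8.157780426242326 [ 0.0001 -0.0002  0.      0.0004 -0.0001 -0.0002]
dial -0.4196515347201083 0.04426465396848156
dial -0.40463851257685657 0.043602489727130316
rib dir 0.14881452509150028 -7.934038082193254
```

Emit:
play_rows --moves '[[[1,21,37,-2,0,0,6],[1,21,37,-2,0,0,6],[1,21,37,-2,0,0,6],[1,21,37,-2,0,0,6],[1,21,37,-2,0,0,6],[1,21,37,-2,0,0,6],[1,21,37,-2,0,0,6],[1,21,37,-2,0,0,6]]]' --newtons 60

```text
t: 1.1
ee_pos: [0.3214, -0.3599, 0.1821]
eef_rot: [-2.702, -1.601, -0.0]
force: [0.4, -0.7, 0.2]
finger_gap: 1.001
gripper_force: 0.0
```

Emit:
play_rows --moves '[[[1,21,37,-2,0,0,6],[1,21,37,-2,0,0,6],[1,21,37,-2,0,0,6],[1,21,37,-2,0,0,6],[1,21,37,-2,0,0,6],[1,21,37,-2,0,0,6],[1,20,37,-2,0,0,6],[1,0,0,0,0,0,0]]]'

```text
t: 2.1
ee_pos: [0.4675, -0.1002, 0.168]
eef_rot: [-1.948, -2.464, -0.0]
force: [-0.1, -0.2, 0.3]
finger_gap: 1.001
gripper_force: 0.0
```

```bash
cat > st.py <<'E'
from h import *
o=ctrl.get_obs(); M=R.from_rotvec(o['eef_rot']).as_matrix()
print('t',o['t'],'pos',(1e3*o['ee_pos']).round(1),'yang',np.degrees(np.arctan2(M[1,1],M[0,1])).round(2),'z',M[:,2].round(3),'j6 deg',np.degrees(o['joint_positions'][5]).round(1),'F',o['force'].round(1),'T',o['ft_torque'].round(2),'gap',round(o['finger_gap'],3),round(o['gripper_force'],1))
E
python3 st.py; python3 - <<'E'
from h import *
a,_=save('top','top1');b,_=save('side','side1')
a=cv2.resize(a[160:260,220:370],None,fx=4,fy=4,interpolation=2);b=cv2.resize(b[130:280,170:320],None,fx=4,fy=4,interpolation=2)
c=np.zeros((600,800,3),np.uint8); c[:267,:400]=cv2.resize(a,(400,267)); c[:400,400:]=cv2.resize(b,(400,400)); cv2.imwrite('pics/c2.png',c[:400,:,::-1])
E
```

```text
t 2.1 pos [ 467.5 -100.2  168. ] yang 13.35 z [-0.001  0.001 -1.   ] j6 deg -28.5 F [-0.1 -0.2  0.3] T [-0.   -0.    0.01] gap 1.001 0.0
```

View pics/c2.png

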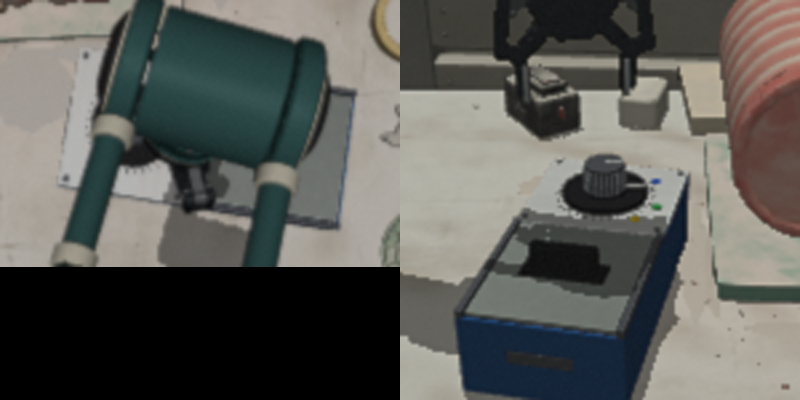

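The side view shows the knob top centred at crop (604,162), the pointer to the right at (650,185), and the fingers clear above it. I'll check the axis from this view.

```bash
python3 - <<'E'
from h import *
for u,v,z in((604,163,.125),(604,192,.095),(582,260,.094),(565,244,.119)): print(p3('side',170+(u-400)/2.667,130+v/2.667,z=z).round(4))
E
```

```text
[ 0.4863 -0.0697  0.125 ]
[ 0.4861 -0.0757  0.095 ]
[ 0.4805 -0.2023  0.094 ]
[ 0.468 -0.216  0.119]
```

Emit:
play_rows --moves '[[[1,10,18,0,0,0,0],[1,9.5,18,0,0,0,0],[1,0,0,-20,0,0,0],[1,0,0,-20,0,0,0],[1,0,0,-20,0,0,0],[1,0,0,-10,0,0,0],[0.2,0,0,0,0,0,0],[-1,0,0,0,0,0,0]]]' --newtons 50

```text
t: 3.2
ee_pos: [0.4872, -0.0669, 0.0994]
eef_rot: [1.954, 2.459, 0.001]
force: [-0.4, 1.2, -0.6]
finger_gap: 0.605
gripper_force: 0.0
```

Emit:
play_rows --moves '[[[-1,0,0,0,0,0,0],[-1,0,0,0,0,0,0],[-1,0,0,0,0,0,0],[-1,0,0,0,0,0,0]]]'

```text
t: 3.7
ee_pos: [0.4866, -0.0663, 0.0987]
eef_rot: [1.953, 2.461, 0.0]
force: [-0.4, 0.7, -0.5]
finger_gap: -0.002
gripper_force: 0.0
```

```bash
python3 st.py
```

```text
t 3.7 pos [486.6 -66.3  98.7] yang 13.12 z [ 0.  0. -1.] j6 deg -23.8 F [-0.4  0.7 -0.5] T [-0.07 -0.02  0.  ] gap -0.002 0.0
```

```bash
python3 - <<'E'
from h import *
b,_=save('side','side2')
cv2.imwrite('pics/c3.png',cv2.resize(b[130:250,180:330],None,fx=4,fy=4,interpolation=2)[:,:,::-1])
E
```

```text
(no output)
```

View pics/c3.png

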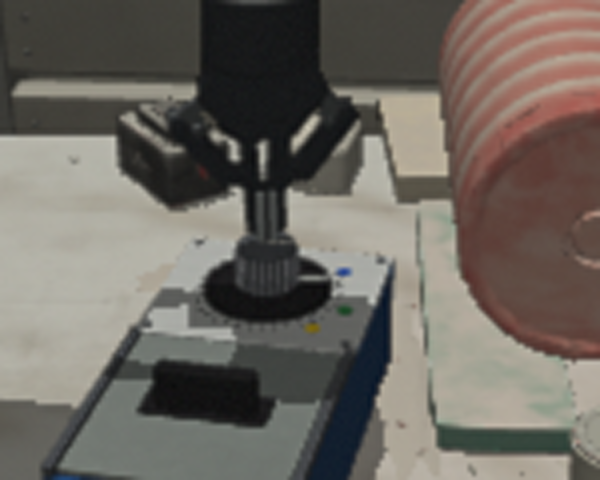

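The shut fingertips appear just above or behind the knob top at crop (268,238), so the grip missed. I'll project the reported TCP into both views.

```bash
python3 - <<'E'
from h import *
def pr(n,P):
    K,o,M=att(n); q=M.T@(np.array(P)-o); return np.array([K[0,0]*q[0]/-q[2]+K[0,2],K[1,1]*-q[1]/-q[2]+K[1,2],-q[2]])
e=ctrl.get_obs()['ee_pos']; s=lambda q:((q[:2]-[180,130])*4).round(0)
for n,P in dict(tcp=e,up30=e+[0,0,.03],up60=e+[0,0,.06],knobtop=(.487,-.064,.125),plate=(.487,-.064,.087)).items(): print(n,s(pr('side',P)),pr('side',P)[2])
d=np.load('pics/side2.npy')
for v in range(150,212,4): print(v,[p3('side',u,v,d[v,u]).round(3).tolist() for u in(246,)])
E
```

```text
tcp [268. 277.] 1.085502059973458
up30 [267. 237.] 1.071342500116124
up60 [266. 197.] 1.05718294025879
knobtop [268. 241.] 1.075091092471598
plate [269. 290.] 1.0930265349575545
150 [[0.489, -0.076, 0.245]]
154 [[0.489, -0.078, 0.235]]
158 [[0.488, -0.075, 0.223]]
162 [[0.488, -0.078, 0.213]]
166 [[0.429, 0.382, -0.002]]
170 [[0.485, -0.057, 0.181]]
174 [[0.485, -0.063, 0.172]]
178 [[0.487, -0.077, 0.167]]
182 [[0.487, -0.077, 0.156]]
186 [[0.486, -0.078, 0.144]]
190 [[0.486, -0.077, 0.132]]
194 [[0.486, -0.083, 0.124]]
198 [[0.608, -1.013, 0.617]]
202 [[0.486, -0.084, 0.1]]
206 [[0.487, -0.094, 0.093]]
210 [[0.488, -0.109, 0.089]]
```

```bash
python3 - <<'E'
from h import *
d=np.load('pics/side1.npy'); 
P=np.array([[p3('side',u,v,d[v,u]) if d[v,u]>0 else [9,9,9] for u in range(190,290)] for v in range(120,180)]).reshape(-1,3)
m=(abs(P[:,0]-.4675)<.07)&(abs(P[:,1]+.1)<.05)&(P[:,2]>.13)&(P[:,2]<.26)
Q=P[m]; print(m.sum())
for z in np.arange(.14,.25,.01):
    q=Q[abs(Q[:,2]-z)<.005]
    if len(q): print(z.round(3),len(q),q[:,0].min().round(3),q[:,0].max().round(3),q[:,1].min().round(3),q[:,1].max().round(3))
E
```

```text
Traceback (most recent call last):
  File "h.py", line 11, in p3
    K,o,M=att(name); r=M@np.array([(u-K[0,2])/K[0,0],-(v-K[1,2])/K[1,1],-1])
          ~~~^^^^^^
  File "h.py", line 7, in att
    i=ctrl.camera_info(name); a=np.array(i['attitude'],float)
ValueError: time passes only in moves, steps and waits
```

```bash
sed -i 's/^def att/import functools\n@functools.lru_cache\ndef att/' h.py; python3 - <<'E'
from h import *
for f,e in (('side1',(.4675,-.1002,.168)),('side2',(.4866,-.0663,.0987))):
    d=np.load(f'pics/{f}.npy')
    P=np.array([p3('side',u,v,d[v,u]) for v in range(110,215) for u in range(190,300) if d[v,u]>0])-e
    Q=P[(abs(P[:,0])<.07)&(abs(P[:,1])<.05)&(P[:,2]>-.03)&(P[:,2]<.1)]; print(f,len(Q))
    for z in np.arange(-.02,.1,.008):
        q=Q[abs(Q[:,2]-z)<.004]
        if len(q): print(z.round(3),len(q),q[:,0].min().round(3),q[:,0].max().round(3),q[:,1].min().round(3),q[:,1].max().round(3))
E
```

```text
side1 330
0.044 7 -0.051 0.046 -0.022 0.018
0.052 27 -0.056 0.053 -0.025 0.019
0.06 36 -0.055 0.054 -0.026 0.018
0.068 38 -0.055 0.053 -0.025 0.02
0.076 40 -0.055 0.054 -0.026 0.017
0.084 40 -0.059 0.061 -0.025 0.017
0.092 74 -0.069 0.069 -0.031 0.021
side2 1393
-0.02 6 0.067 0.069 -0.036 -0.024
-0.012 504 -0.07 0.07 -0.05 0.049
-0.004 298 -0.046 0.041 -0.043 0.039
0.004 40 -0.021 0.019 -0.023 0.005
0.012 41 -0.021 0.019 -0.021 0.006
0.02 56 -0.021 0.019 -0.021 0.022
0.028 56 -0.022 0.017 -0.017 0.018
0.036 16 -0.011 0.01 -0.015 -0.005
0.044 28 -0.014 0.012 -0.013 -0.002
0.052 29 -0.014 0.012 -0.017 -0.002
0.06 31 -0.013 0.013 -0.016 0.001
0.068 28 -0.015 0.013 -0.014 0.003
0.076 56 -0.03 0.029 -0.017 0.007
0.084 86 -0.035 0.037 -0.022 0.015
0.092 74 -0.041 0.042 -0.023 0.02
```

The depth data shows the fingertips about 31 mm higher than the reported TCP: the open tips are at +44 mm where +13 mm is expected. The camera heights of the plate and knob match the known values. So the fingers shut just above the knob without touching it. I'll open, go 31 mm lower in steps, and check the force.

Emit:
play_rows --moves '[[[1,0,0,0,0,0,0],[1,0,2,0,0,0,0],[1,0,0,0,0,0,0],[1,0,0,0,0,0,0],[1,0,0,-10,0,0,0],[1,0,0,-10,0,0,0],[1,0,0,-9,0,0,0],[1,0,0,0,0,0,0]]]'

```text
t: 4.75
ee_pos: [0.4854, -0.0642, 0.0681]
eef_rot: [-1.952, -2.459, 0.002]
force: [-0.2, 0.9, -0.4]
finger_gap: 1.0
gripper_force: 0.0
```

```bash
python3 st.py
```

```text
t 4.75 pos [485.4 -64.2  68.1] yang 13.11 z [-0.003  0.    -1.   ] j6 deg -23.6 F [-0.2  0.9 -0.4] T [ 0.01 -0.01 -0.03] gap 1.0 0.0
```

Emit:
play_rows --moves '[[[-1,1,0,0,0,0,0],[-1,0,0,0,0,0,0],[-1,0,0,0,0,0,0],[-1,0,0,0,0,0,0],[-1,0,0,0,0,0,0]]]' --newtons 50

```text
t: 5.38
ee_pos: [0.4869, -0.0648, 0.0705]
eef_rot: [-1.952, -2.46, 0.002]
force: [-5.1, -0.9, 6.2]
finger_gap: 0.475
gripper_force: 50.5
```

```bash
python3 st.py;  python3 - <<'E'
from h import *
b,_=save('side','side3')
cv2.imwrite('pics/c4.png',cv2.resize(b[150:230,200:300],None,fx=6,fy=6,interpolation=2)[:,:,::-1])
E
```

```text
t 5.375 pos [486.9 -64.8  70.5] yang 13.13 z [-0.001 -0.001 -1.   ] j6 deg -23.5 F [-5.1 -0.9  6.2] T [-0.15  0.72  0.05] gap 0.475 50.5
```

View pics/c4.png

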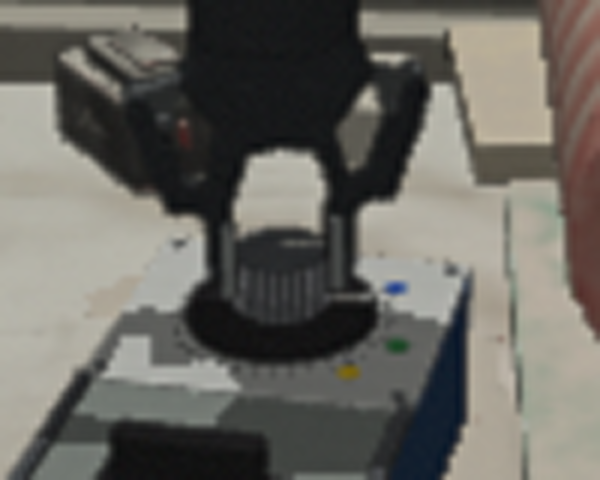

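The knob is gripped: the gap of 0.475 is about 40 mm, and the pads sit on both sides of it. I'll turn clockwise by about 69° in total.

Emit:
play_rows --moves '[[[-1,0,0,1,0,0,-4],[-1,0,0,1,0,0,-8],[-1,0,0,0,0,0,-8],[-1,0,0,0,0,0,-8],[-1,0,0,0,0,0,-8],[-1,0,0,0,0,0,-8],[-1,0,0,0,0,0,-8],[-1,0,0,0,0,0,-8]]]'

```text
t: 6.42
ee_pos: [0.4844, -0.064, 0.0705]
eef_rot: [-2.922, -1.147, 0.009]
force: [-6.5, 0.5, 1.2]
finger_gap: 0.472
gripper_force: 52.2
```

Emit:
play_rows --moves '[[[-1,0,0,0,0,0,-6],[-1,0,0,0,0,0,-2],[-1,0,0,0,0,0,0],[-1,0,0,0,0,0,0]]]'

```text
t: 6.92
ee_pos: [0.4842, -0.0638, 0.0705]
eef_rot: [-2.992, -0.947, 0.009]
force: [-6.0, 1.9, 1.0]
finger_gap: 0.472
gripper_force: 52.2
```

```bash
python3 st.py;  python3 - <<'E'
from h import *
b,_=save('side','side4')
cv2.imwrite('pics/c5.png',cv2.resize(b[150:230,200:300],None,fx=6,fy=6,interpolation=2)[:,:,::-1])
E
```

```text
t 6.925 pos [484.2 -63.8  70.5] yang -54.89 z [-0.007  0.001 -1.   ] j6 deg 44.5 F [-6.   1.9  1. ] T [ 0.01  0.95 -0.03] gap 0.472 52.2
```

View pics/c5.png

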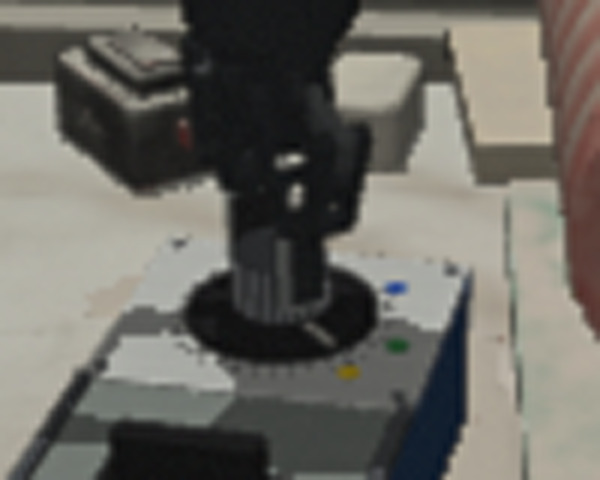

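The pointer runs from (306,321) to (331,343), close to the direction of the yellow dot at (349,372). I'll compute the angle.

```bash
cat > ang.py <<'E'
from h import *
import sys
# args: crop px of pointer inner, outer
f=lambda u,v,z:p3('side',200+(u+.5)/6-.5,150+(v+.5)/6-.5,z=z)[:2]
a=list(map(float,sys.argv[1:])); i,o=f(*a[:2],.095),f(*a[2:],.095)
Y,B,G=f(349,372,.087),f(396,289,.087),f(398,346,.087)
from scipy.optimize import least_squares
r=least_squares(lambda p:np.concatenate([p[:2]+.059*np.array([np.cos(p[2]-t),np.sin(p[2]-t)])-m for t,m in((-.7,B),(.25,G),(.8,Y))]),[.487,-.064,-.14]).x
dsk=f(282,313,.095)
print('fit',r,'disc',dsk)
for c in(r[:2],dsk):print('dial',r[2]-np.arctan2(*(o-c)[::-1]),np.linalg.norm(o-c))
print('line',r[2]-np.arctan2(*(o-i)[::-1]))
E
python3 ang.py 306 321 331 343; echo; python3 ang.py 335 296 372 298
```

```text
fit [ 0.48493902 -0.06425821 -0.14162337] disc [ 0.48624169 -0.07437334]
dial 0.802968685857831 0.04432740616530807
dial 0.6660592445932948 0.035702167364181914
line 0.8288098972534015

fit [ 0.48493902 -0.06425821 -0.14162337] disc [ 0.48624169 -0.07437334]
dial -0.3021913721902919 0.04120023328480989
dial -0.5428688060441087 0.04276411739914939
line -0.09334844216146691
```

The dial is at about 0.79, on yellow. After a pause I'll turn it anticlockwise by 85°.

Emit:
play_rows --moves '[[[-1,0,0,0,0,0,0],[-1,0,0,0,0,0,0],[-1,0,0,0,0,0,0],[-1,0,0,0,0,0,0],[-1,0,0,0,0,0,0],[-1,0,0,0,0,0,4],[-1,0,0,0,0,0,8],[-1,0,0,0,0,0,8]]]'

```text
t: 7.98
ee_pos: [0.4848, -0.0644, 0.0705]
eef_rot: [-2.78, -1.459, 0.007]
force: [-4.2, -1.0, -1.0]
finger_gap: 0.472
gripper_force: 52.1
```

Emit:
play_rows --moves '[[[-1,0,0,0,0,0,8],[-1,0,0,0,0,0,8],[-1,0,0,0,0,0,8],[-1,0,0,0,0,0,8],[-1,0,0,0,0,0,8],[-1,0,0,0,0,0,8],[-1,0,0,0,0,0,8],[-1,0,0,0,0,0,5]]]'

```text
t: 8.98
ee_pos: [0.4874, -0.0646, 0.0706]
eef_rot: [1.658, 2.668, -0.0]
force: [2.6, -1.0, -8.3]
finger_gap: 0.471
gripper_force: 51.3
```

Emit:
play_rows --moves '[[[-1,0,0,0,0,0,4],[-1,0,0,0,0,0,0],[-1,0,0,0,0,0,0]]]'

```text
t: 9.35
ee_pos: [0.4874, -0.0645, 0.0707]
eef_rot: [-1.57, -2.721, 0.0]
force: [5.1, -2.2, -13.0]
finger_gap: 0.473
gripper_force: 52.0
```

```bash
python3 st.py;  python3 - <<'E'
from h import *
b,_=save('side','side5')
cv2.imwrite('pics/c6.png',cv2.resize(b[150:230,200:300],None,fx=6,fy=6,interpolation=2)[:,:,::-1])
E
```

```text
t 9.35 pos [487.4 -64.5  70.7] yang 30.05 z [-0. -0. -1.] j6 deg -40.5 F [  5.1  -2.2 -13. ] T [-0.24 -0.89  0.04] gap 0.473 52.0
```

View pics/c6.png

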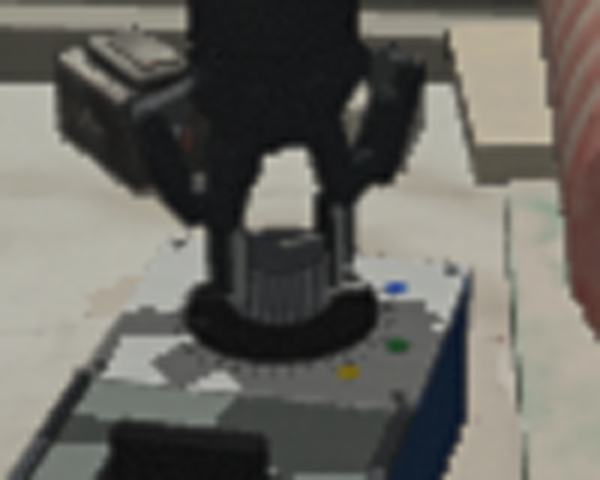

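The fluted knob has turned with the pads. The pointer tip at about (355,284) points toward the blue dot, and the kinematics give -0.69. I'll pause, then turn clockwise 54° to green.

Emit:
play_rows --moves '[[[-1,0,0,-1,0,0,0],[-1,0,0,0,0,0,0],[-1,0,0,0,0,0,0],[-1,0,0,0,0,0,0],[-1,0,0,0,0,0,0],[-1,0,0,0,0,0,0],[-1,0,0,0,0,0,-6],[-1,0,0,0,0,0,-8]]]'

```text
t: 10.4
ee_pos: [0.4869, -0.0647, 0.0706]
eef_rot: [-1.892, -2.507, 0.002]
force: [-1.5, -2.9, -5.7]
finger_gap: 0.472
gripper_force: 52.5
```

Emit:
play_rows --moves '[[[-1,0,0,0,0,0,-8],[-1,0,0,0,0,0,-8],[-1,0,0,0,0,0,-8],[-1,0,0,0,0,0,-8],[-1,0,0,0,0,0,-6],[-1,0,0,0,0,0,-2],[-1,0,0,0,0,0,0],[-1,0,0,0,0,0,0]]]'

```text
t: 11.4
ee_pos: [0.4852, -0.0646, 0.0705]
eef_rot: [-2.631, -1.713, 0.006]
force: [-5.2, -2.8, -1.6]
finger_gap: 0.471
gripper_force: 52.9
```

```bash
python3 st.py;  python3 - <<'E'
from h import *
b,_=save('side','side6')
cv2.imwrite('pics/c7.png',cv2.resize(b[150:230,200:300],None,fx=6,fy=6,interpolation=2)[:,:,::-1])
E
```

```text
t 11.4 pos [485.2 -64.6  70.5] yang -23.87 z [-0.005 -0.    -1.   ] j6 deg 13.5 F [-5.2 -2.8 -1.6] T [-0.49  0.62 -0.07] gap 0.471 52.9
```

View pics/c7.png

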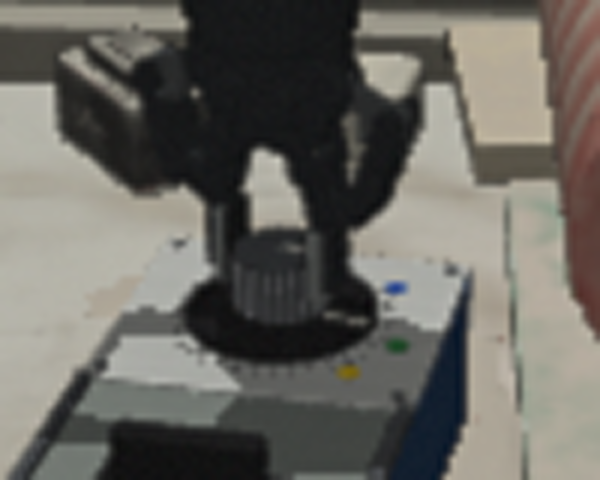

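The pointer runs from (328,314) to (364,321), toward the green dot at (398,346).

```bash
python3 ang.py 328 314 366 322
```

```text
fit [ 0.48493902 -0.06425821 -0.14162337] disc [ 0.48624169 -0.07437334]
dial 0.24017095423545326 0.0428886011250077
dial 0.009549555070871546 0.03894197715028756
line 0.19898079392798917
```

The dial is at 0.24, on green. I'll pause, release, lift and go to the rib, turning 74° clockwise on the way.

Emit:
play_rows --moves '[[[-1,0,0,0,0,0,0],[-1,0,0,0,0,0,0],[-1,0,0,0,0,0,0],[-1,0,0,0,0,0,0],[1,0,0,0,0,0,0],[1,0,0,0,0,0,0],[1,0,0,0,0,0,0],[1,0,0,0,0,0,0]]]'

```text
t: 12.45
ee_pos: [0.4881, -0.0644, 0.071]
eef_rot: [2.633, 1.713, 0.001]
force: [0.2, 0.6, 0.2]
finger_gap: 0.998
gripper_force: 0.0
```

Emit:
play_rows --moves '[[[1,0,0,10,0,0,0],[1,0,0,20,0,0,0],[1,0,0,25,0,0,0],[1,-4,-27,0,0,0,-10],[1,-4,-30,0,0,0,-10],[1,-4,-30,0,0,0,-10],[1,-4,-30,0,0,0,-10],[1,-4,-30,0,0,0,-10]]]'

```text
t: 13.45
ee_pos: [0.4677, -0.2125, 0.1265]
eef_rot: [3.111, 0.431, 0.001]
force: [-0.3, -0.1, 1.0]
finger_gap: 0.995
gripper_force: 0.0
```

Emit:
play_rows --moves '[[[1,0,0,0,0,0,-10],[1,0,0,0,0,0,-10],[1,0,0,0,0,0,-4],[1,0,0,0,0,0,0]]]'

```text
t: 13.95
ee_pos: [0.4678, -0.2116, 0.1262]
eef_rot: [3.134, -0.215, 0.001]
force: [-0.1, -0.7, -0.4]
finger_gap: 0.999
gripper_force: 0.0
```

```bash
python3 st.py;  python3 - <<'E'
from h import *
b,_=save('side','side7')
cv2.imwrite('pics/c8.png',cv2.resize(b[140:260,190:310],None,fx=5,fy=5,interpolation=2)[:,:,::-1])
E
```

```text
t 13.95 pos [ 467.8 -211.6  126.2] yang -97.85 z [ 0.001 -0.    -1.   ] j6 deg 70.7 F [-0.1 -0.7 -0.4] T [0.01 0.03 0.03] gap 0.999 0.0
```

View pics/c8.png

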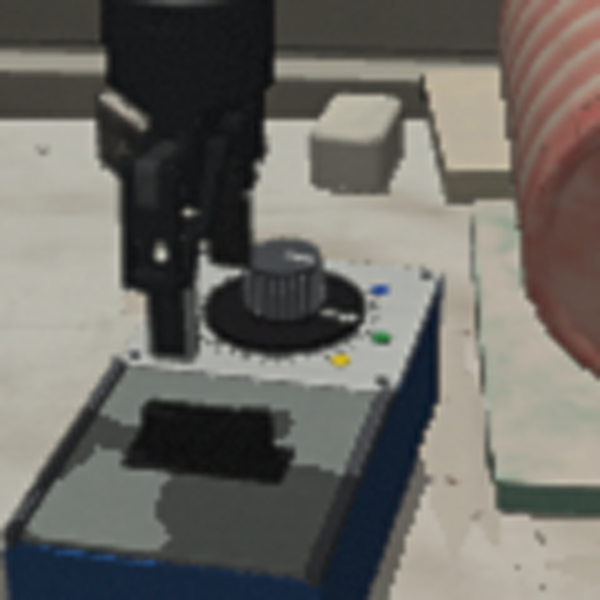

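The dial still points at green and the lid is shut, with the rib below the fingers. I'll descend and grip it.

Emit:
play_rows --moves '[[[1,-1,0,-20,0,0,0],[1,0,0,-20,0,0,0],[1,0,0,-18,0,0,0],[1,0,0,0,0,0,0],[-1,0,0,0,0,0,0],[-1,0,0,0,0,0,0],[-1,0,0,0,0,0,0],[-1,0,0,0,0,0,0]]]'

```text
t: 15.0
ee_pos: [0.467, -0.2114, 0.0682]
eef_rot: [-3.134, 0.216, -0.001]
force: [-4.0, 0.5, 16.9]
finger_gap: 0.152
gripper_force: 49.3
```

Emit:
play_rows --moves '[[[-1,0,0,0,0,0,0],[-1,0,0,0,0,0,0]]]'

```text
t: 15.25
ee_pos: [0.4669, -0.2115, 0.0682]
eef_rot: [3.134, -0.216, 0.001]
force: [-1.1, 2.0, 5.7]
finger_gap: 0.15
gripper_force: 50.6
```

```bash
python3 st.py
```

```text
t 15.25 pos [ 466.9 -211.5   68.2] yang -97.89 z [ 0.001 -0.    -1.   ] j6 deg 70.7 F [-1.1  2.   5.7] T [0.26 0.17 0.05] gap 0.15 50.6
```

The rib is gripped at about 13 mm. I'll slide it along the box's -y.

Emit:
play_rows --moves '[[[-1,-0.7,-5,0,0,0,0],[-1,-1.4,-10,0,0,0,0],[-1,-1.7,-12,0,0,0,0],[-1,-1.7,-12,0,0,0,0],[-1,-1.7,-12,0,0,0,0],[-1,-1.7,-12,0,0,0,0],[-1,-1.7,-12,0,0,0,0],[-1,-1.7,-12,0,0,0,0]]]'

```text
t: 16.25
ee_pos: [0.4549, -0.2985, 0.0682]
eef_rot: [-3.134, 0.216, -0.002]
force: [1.0, 2.7, 4.1]
finger_gap: 0.146
gripper_force: 50.6
```

Emit:
play_rows --moves '[[[-1,-1.4,-10,0,0,0,0],[-1,-1.1,-8,0,0,0,0],[-1,-0.7,-5,0,0,0,0],[-1,-0.6,-4,0,0,0,0],[-1,0,0,0,0,0,0],[-1,0,0,0,0,0,0]]]'

```text
t: 17.0
ee_pos: [0.4514, -0.3241, 0.0682]
eef_rot: [-3.132, 0.217, -0.002]
force: [1.4, 6.2, 6.0]
finger_gap: 0.148
gripper_force: 50.9
```

```bash
python3 st.py
```

```text
t 17.0 pos [ 451.4 -324.1   68.2] yang -97.92 z [ 0.001  0.002 -1.   ] j6 deg 59.5 F [1.4 6.2 6. ] T [ 1.04 -0.23  0.06] gap 0.148 50.9
```

It moved 113.7 mm and the force is rising at the stop. I'll release, lift and check.

Emit:
play_rows --moves '[[[1,0,0,0,0,0,0],[1,0,0,0,0,0,0],[1,0,0,0,0,0,0],[1,0,0,0,0,0,0],[1,0,0,15,0,0,0],[1,0,0,30,0,0,0],[1,0,0,40,0,0,0],[1,0,0,0,0,0,0]]]'

```text
t: 18.0
ee_pos: [0.4534, -0.3278, 0.1583]
eef_rot: [3.129, -0.216, 0.012]
force: [-0.6, 0.3, -0.1]
finger_gap: 1.0
gripper_force: 0.0
```

```bash
python3 st.py;  python3 - <<'E'
from h import *
b,_=save('side','side8'); save('top','top8')
cv2.imwrite('pics/c9.png',cv2.resize(b[140:340,170:370],None,fx=3,fy=3,interpolation=2)[:,:,::-1])
E
```

```text
t 18.0 pos [ 453.4 -327.8  158.3] yang -97.89 z [ 0.008 -0.006 -1.   ] j6 deg 59.5 F [-0.6  0.3 -0.1] T [ 0.02 -0.02  0.05] gap 1.0 0.0
```

View pics/c9.png

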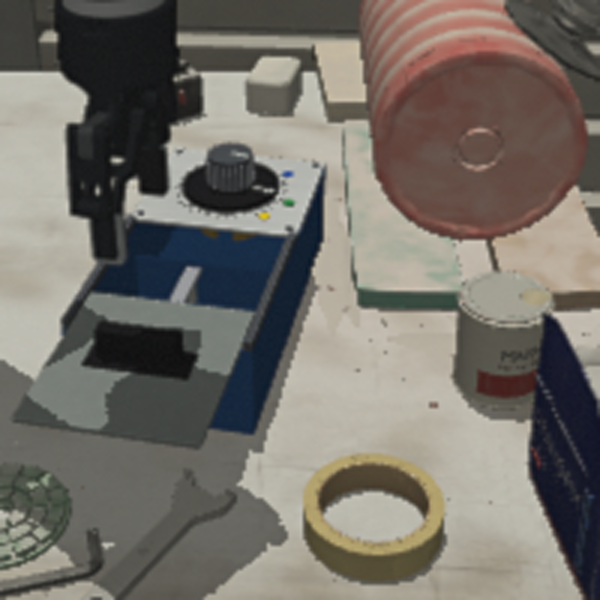

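The lid is fully open and the pointer is still on green, at about (275,190). The gripper is clear and the bystanders are untouched, so I'm handing it in.

```bash
python3 -c "
from bench import ctrl
print(ctrl.finish_job())"
```

```text
the job is handed in; nothing more can be done
None
```

I entered the code (yellow, blue, green), slid the lid about 114 mm open with the dial left on green, and handed the job in at about 18 s; the hand-in returned no verdict.

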